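# Charge the leaning tumbling barrel with a bangle

## Robot

A 6-joint arm with a two-finger parallel gripper is mounted at the origin on the work surface. World frame = base frame: x ahead of the robot, y to its left, z up, the work surface at z = 0. Lengths are in m, angles in rad, forces in N, time in s.
With the tool pointing down it reaches from about 0.3 to 0.75 m from the base axis. Payload 8.5 kg.
Tool frame: the origin (TCP) lies at the very end of the fingers, on their centre line; the grasp point (between the pads) lies 19 mm behind it; z points along the fingers, y is the line along which they close (so a half turn about z gives the same grasp; the last joint's range is limited). The gripper opens to 85 mm and grips with 20 to 120 N. Pads are 22 mm wide; open, the fingers measure 114 mm over their backs; the gripper's body (76 mm by 85 mm) begins 54 mm behind the grasp point. The pads swing forward as they close: fully open they stand 13 mm farther back than shut.
Start: joints at [-1.396, 0.381, 1.297, -0, 1.464, -0.215], TCP at [0.209, -0.509, 0.231] pointing down, gripper open.
Joint ranges: [-3.11, 3.11], [-0.89, 2.33], [0.22, 2.48], [-1.42, 4.56], [0.17, 2.85], [-2.88, 2.88]. Speed limits (rad/s): [2.39, 2.39, 3.14, 3.14, 3.14, 3.14].

## Interface

Orientations are given as a 3x3 rotation matrix whose columns are the frame's x, y, z axes.
In Python, from cell import observe, capture, get_calibration, close_job gives the robot as it stands.
- The arm moves only by the tool step_arm, never from a script. Its argument "deltas" is a list that holds one entry, the list of rows, each a list of 6 numbers: the shift along the tool's x, y, z in mm, then the turn, a rotation vector about the tool's x, y, z in rad. A call has exactly 8 rows; each row shifts and turns the commanded pose from where the row before left it, along the tool's axes as they then stand; what a row does not reach is not made up. A row lasts 1/10 s, in which the tool goes at most 50 mm and 8.59 degrees, less where a joint would pass 70% of its speed; a pose out of reach is approached as far as the arm can. A call is refused whole if a number of a shift passes 50 or a number of a turn 0.15, either way. A call with a gripper value outside its range is refused whole. "claw" is the opening, from -1 (shut) to 1 (fully open), set as the call begins (left out, the last holds). The fingers move at their own pace and stop on an object; "squeeze" is the grip in N (left out, the last holds). Time passes only in rows, so rows that do not move let the fingers close, or fill a call up. It gives the time, the measured TCP pose, the force, the opening and the grip force at its end, in the units of the state.
- observe(): the state, without advancing time (a new reading comes with each control period).
- capture(name): name is "side" or "top" or "wrist"; returns (picture, depth): 400x640x3 uint8, red, green, blue; 400x640 float32, m along the optical axis (not along the pixel's ray), 0 where there is no reading.
- get_calibration(name): a dict with "intrinsics" (3x3 intrinsics, pixels), "rvec" (rotation vector, rad) and "tvec" (3), from world to camera coordinates, as OpenCV has them. Camera axes: x right, y down, z forward; pixel columns grow to the right and rows downward; lengths in m; the calibration is good to about 2 mm. A picture is of the moment at which its call begins: read the wrist's pose just before it. get_calibration takes no time and is no camera call; for the wrist camera it gives the pose at the moment of the call.
- close_job(): hands the job in; it is judged then, once.
The state is a dict: "t": time; "joint_positions": joint angles; "dq": joint speeds; "joint_efforts": joint torques, N m; "ee_pos": TCP position; "eef_rot": TCP orientation; "force": force on the tool from outside, world axes, zero at the start; "wrist_torque": the same for the moment, N m; "gripper_width": finger opening in m; "grip_force": force on a finger pad.
Only numpy, scipy, OpenCV 4.12 (cv2) and the standard library are available. Lean on these libraries where they do the work, as an engineer would, in place of code of your own. Each camera call takes 0.05 s, during which the arm holds its last target. There are 200 camera calls.

## Task

Lift the loose lid off the leaning tumbling barrel by its knob and set it down gently, without dropping it, flat and knob up in the empty tray. Then put the largest of the three bangles inside the open barrel. Leave the two smaller bangles and everything else on the bench where they are.

Things in the scene. Friction and masses are not known exactly. Their poses are not given: they have to be found in the camera images.
- barrel: open round grey plastic barrel of a small tumbling machine, fixed, leaning 32 degrees from vertical towards the robot. Origin: centre of the mouth in the rim plane, 170 mm above the bench; z points out of the mouth along the barrel's axis, y is level, x up the slope of the rim. Mouth 140 mm inside, 152 mm outside; 82 mm deep, 20 mm narrower at the floor
- nozzle_tip (a point): lower edge of the tip of a fixed aluminium extraction nozzle, 42 mm wide, 50 mm high, that reaches over the barrel from the machine's back and ends 10 mm past the mouth's centre towards the robot, 300 mm above the bench. No room for a gripper straight above the knob; the way in and out is from the robot's side, along the barrel's axis
- lid: loose lid, about 0.3 kg: aluminium disc 156 mm in diameter, 5 mm thick at the edge, 10 mm in the middle, with a plug below, 124 mm in diameter and 9 mm high, that sits in the mouth (8 mm play all round). Origin on its axis at the flange's underside (in the rim plane when closed, 9 mm above the floor when it lies flat); z points up through the knob
- lid_knob (a point): middle of the lid's black round knob, 31 mm above the lid's origin on its axis: knob 30 mm in diameter, from 18 to 44 mm above the lid's origin, on a 22 mm neck
- tray: the empty green tray with a white liner, fixed on the bench: 250 (x) by 220 (y) mm outside, walls 6 mm thick and 24 mm high, floor about 6 mm thick; origin at the centre of its underside, z up
- pad: white pad on the bench on which the three bangles lie in a row along its x: 320 by 130 mm, 4 mm thick, fixed; origin at the centre of its underside
- bangle_large: the largest bangle: plain polished metal band lying flat on the pad, 84 mm outside, 64 mm inside diameter (wall 10 mm), 16 mm high; origin at the centre of its underside. About 0.12 kg.
- bangle_small_a: a smaller look-alike bangle: plain polished metal band lying flat on the pad, 66 mm outside, 46 mm inside diameter, 16 mm high; origin at the centre of its underside. Stays where it is.
- bangle_small_b: a smaller look-alike bangle: plain polished metal band lying flat on the pad, 66 mm outside, 46 mm inside diameter, 16 mm high; origin at the centre of its underside. Stays where it is.
- bottle: bystander: white plastic bottle, 60 mm in diameter, 150 mm high; origin at its underside
- jar: bystander: amber glass jar, 64 mm in diameter, 70 mm high; origin at its underside
- dish: bystander: white bowl, 90 mm in diameter, 30 mm high; origin at its underside
- brush: bystander: wooden hand brush, 170 mm long, lying along its x; origin at its underside
- caliper: bystander: steel caliper, 190 mm long, lying along its x; origin at its underside
There are look-alikes about, which are no part of the job. Leave any green look-alike of the lid alone.

How it is judged:
On the way, in this order (a step that is already met when the one before it is completed fails the run):
1. the lid is held by its knob, clear of the barrel (distance between the grasp point and lid_knob below 0.035 m and contact force between the fingers and lid above 0.5 N and contact force between lid and barrel below 0.05 N and distance between lid and barrel above 0.025 m), for 0.1 s.
2. the lid lies flat in the empty tray, knob up, released (z of lid in the frame of tray between 0.011 and 0.019 m and angle between lid's own z axis and vertical below 0.06 rad and horizontal distance between lid and tray below 0.09 m and contact force between the fingers and lid below 0.1 N and linear speed of lid below 0.02 m/s), for 0.2 s.
3. the largest bangle lies inside the barrel, released (z of bangle_large in the frame of barrel between -0.09 and -0.03 m and x of bangle_large in the frame of barrel between -0.06 and 0.06 m and y of bangle_large in the frame of barrel between -0.06 and 0.06 m and contact force between the fingers and bangle_large below 0.1 N and linear speed of bangle_large below 0.03 m/s), for 0.2 s.
At the end, for the whole second after the job is handed in: Lid at rest in the tray, released, within 0.06 rad of level, origin 11-19 mm above the tray's underside and within 90 mm of its centre; largest bangle at rest in the barrel, released, origin 30-90 mm below the rim plane, within 60 mm of the axis; other things within 30 mm of their start (all of step 2 and all of step 3 and distance of each of bottle, jar, dish, brush, caliper, bangle_small_a, bangle_small_b from where it was at the start of the episode below 0.03 m); the robot touches nothing.
It fails at once if the lid is dropped: it moves faster than 0.5 m/s while the fingers do not touch it (contact force between the fingers and lid below 0.01 N and linear speed of lid above 0.5 m/s).
It fails at once if the lid is banged or pressed down on the tray with more than 60 N (contact force between lid and tray above 60 N).
It fails at once if a smaller bangle or a bystander is moved by more than 30 mm (distance of any of bottle, jar, dish, brush, caliper, bangle_small_a, bangle_small_b from where it was at the start of the episode above 0.03 m).
It also fails if it takes over 54 s, if anything falls off the work surface, if the arm or the gripper's body presses on something with over 40 N, if the wrist force passes 120 N, or if a joint passes its speed limit or range.

## Working session

There is one attempt and no reset: what is moved stays moved. The work goes in short steps, Python scripts to look and compute and a tool call to move; the robot and the scene stay as the last step left them, time stands still between calls to the robot, and variables do not carry over. Pictures are saved under pics/ and viewed, at most 10 in all, crops included, and the job is handed in when it is done.

Besides the shell and the picture viewer there is one more tool, called after ">>>" by a JSON object that holds its "api" and its "payload". step_arm: Moves the arm, as the interface text tells. Its arguments: {"type":"object","properties":{"deltas":{"type":"array","items":{"type":"array","items":{"type":"array","items":{"type":"number"}}}},"claw":{"type":"number"},"squeeze":{"type":"number"}},"required":["deltas"]}

```bash
ls; mkdir -p pics; cat > h.py <<'E'
import numpy as np, cv2
from cell import observe, capture, get_calibration
def cal(n):
    c=get_calibration(n); R=cv2.Rodrigues(np.array(c["rvec"],float))[0]
    return np.array(c["intrinsics"],float),R,np.array(c["tvec"],float).ravel()
def ray(c,u,v):
    K,R,t=c; d=R.T@np.linalg.inv(K)@np.array([u,v,1.]); return -R.T@t,d
def onplane(c,u,v,z):
    o,d=ray(c,u,v); return o+d*(z-o[2])/d[2]
def cloud(c,D):
    K,R,t=c; v,u=np.mgrid[:D.shape[0],:D.shape[1]]
    P=np.stack([(u-K[0,2])/K[0,0]*D,(v-K[1,2])/K[1,1]*D,D],-1)
    return (P-t)@R
def proj(c,p):
    K,R,t=c; q=K@(R@np.array(p)+t); return q[:2]/q[2]
def tri(rays):
    A=np.zeros((3,3));b=np.zeros(3)
    for o,d in rays:
        d=d/np.linalg.norm(d);M=np.eye(3)-np.outer(d,d);A+=M;b+=M@o
    return np.linalg.solve(A,b)
E
python3 - <<'E'
from h import *
for n in("top","side"):
    c=cal(n);I,D=capture(n);np.savez(f"{n}.npz",I=I,D=D,K=c[0],R=c[1],t=c[2])
    cv2.imwrite(f"pics/{n}.png",I[:,:,::-1]); print(n,-c[1].T@c[2],c[1][2],(D>0).mean())
s=observe();print(s["t"],s["ee_pos"],s["eef_rot"],s["force"])
E
```

```text
pics
top [ 0.2823787  -0.08067549  1.51862249] [ 0.17868244  0.02381841 -0.98361846] 0.9961484375
side [0.22168323 0.97625751 0.83765136] [ 0.25071379 -0.82341751 -0.5090444 ] 0.99621484375
0.1 [ 0.20896313 -0.50848722  0.23078273] [[ 9.24971759e-01  3.80035776e-01 -2.34633630e-04]
 [ 3.80035759e-01 -9.24970945e-01  1.25376835e-03]
 [ 2.59447535e-04 -1.24886948e-03 -9.99999187e-01]] [-0.50155136 -0.56775992 -0.28350309]
```

View pics/top.png

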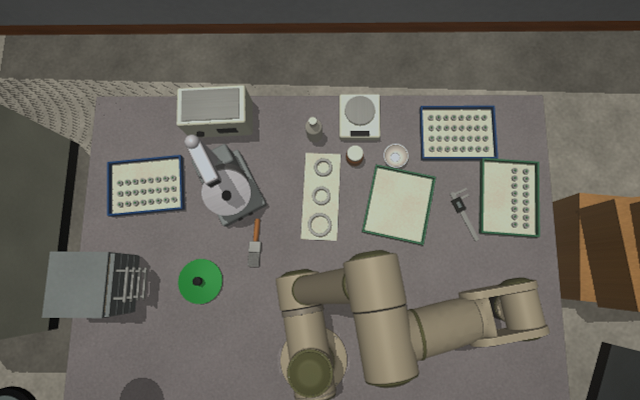

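View pics/side.png

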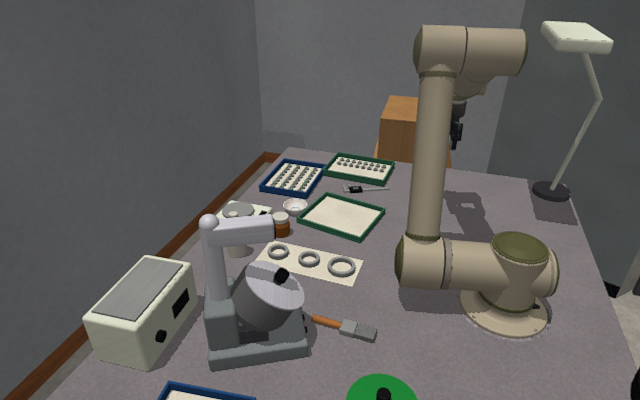

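Top view: the leaning barrel with its grey lid is at (226,195), and the black knob is at about (227,196). The empty tray is at (399,205). The pad has three bangles at (323,168), (321,196) and (319,224). The green look-alike lid is at (200,282), and the other trays are full. In the side view the knob is at (281,276) and the bangles at (277,251), (309,259) and (341,267).

Bangle candidates are top pixels (323,168), (321,196) and (319,224). The last looks largest, so I'll measure all three and check them in a crop.

```bash
python3 - <<'E'
from h import *
V={}
for n in("top","side"):
    z=np.load(n+".npz");V[n]=(z["I"],z["D"],(z["K"],z["R"],z["t"]))
P={n:cloud(V[n][2],V[n][1]) for n in V}
np.set_printoptions(precision=4,suppress=True)
def blob(n,mask,box):
    m=np.zeros_like(mask);u0,v0,u1,v1=box;m[v0:v1,u0:u1]=mask[v0:v1,u0:u1]
    k,l,st,ce=cv2.connectedComponentsWithStats(m.astype(np.uint8)); i=1+np.argmax(st[1:,4]); return ce[i],st[i],l==i
# knob
R=[]
for n,box in(("top",(212,180,245,212)),("side",(268,262,296,290))):
    I=V[n][0];ce,st,m=blob(n,I.max(2)<50,box);print(n,"knob",ce,st,np.median(P[n][m],0));R.append(ray(V[n][2],*ce))
k=tri(R);print("knob tri",k,[proj(V[n][2],k) for n in V])
# lid plane from depth
for n in V:
    p=P[n];d=p-k;m=(np.linalg.norm(d,axis=2)<.078)&(V[n][0].max(2)>80)
    q=p[m]
    best=None;rng=np.random.default_rng(0)
    for _ in range(500):
        a=q[rng.choice(len(q),3,False)];nn=np.cross(a[1]-a[0],a[2]-a[0]);l=np.linalg.norm(nn)
        if l<1e-6:continue
        nn/=l;nn*=np.sign(nn[2]);ins=abs((q-a[0])@nn)<.002
        if (nn[2]>.7) and (best is None or ins.sum()>best.sum()):best=ins
    q=q[best];c=q.mean(0);nn=np.linalg.svd(q-c)[2][2];nn*=np.sign(nn[2])
    print(n,"lid n",nn,"tilt",np.degrees(np.arccos(nn[2])),"az",np.degrees(np.arctan2(nn[1],nn[0])),len(q),"knob over plane",(k-c)@nn)
# tray/pad : white regions
cv=V["top"][2]
I=V["top"][0].astype(int);w=(I.min(2)>150)
for nm,box,z in(("tray",(355,160,440,250),.006),("pad",(295,145,345,245),.004)):
    ce,st,m=blob("top",w,box);c=cv2.findContours(m.astype(np.uint8),0,2)[0];c=max(c,key=cv2.contourArea)
    b=cv2.boxPoints(cv2.minAreaRect(c));X=np.array([onplane(cv,*x,z) for x in b]);print(nm,X.mean(0),"sides",np.linalg.norm(X[1]-X[0]),np.linalg.norm(X[2]-X[1]),"yaw",np.degrees(np.arctan2(*(X[1]-X[0])[1::-1])),"z depth",np.median(P["top"][m][:,2]))
# bangles: depth height above the pad and edges
ou=[]
for n,bx in(("top",[(323,168),(321,196),(319,224)]),("side",[(277,251),(309,259),(341,267)])):
    p=P[n]
    for (u,v) in bx:
        c0=onplane(V[n][2],u,v,.02)
        m=(np.hypot(p[...,0]-c0[0],p[...,1]-c0[1])<.055)&(p[...,2]>.013)&(p[...,2]<.04)
        q=p[m];(cx,cy),r=cv2.minEnclosingCircle(q[:,:2].astype(np.float32));print(n,"bangle",cx,cy,"D",2*r,"ztop",np.percentile(q[:,2],[50,90]),len(q))
# nozzle underside
p=P["side"];d=p-k;m=(p[...,2]>.28)&(np.hypot(d[...,0],d[...,1])<.12);q=p[m];print("nozzle pts",q.min(0),q.max(0))
s=V["top"][0][145:245,165:345];t=V["side"][0][195:305,200:380]
o=np.vstack([cv2.resize(s,(540,300),interpolation=2),cv2.resize(t,(540,300),interpolation=2)]);cv2.imwrite("pics/crop1.png",o[:,:,::-1])
E
```

```text
top knob [226.0606 195.0303] [222 191   9   9  66] [0.5302 0.2707 0.2042]
side knob [280.7401 275.9944] [274 268  15  17 177] [0.528  0.2863 0.1974]
knob tri [0.5329 0.2749 0.1875] [array([226.1208, 195.3027]), array([280.3645, 275.8992])]
top lid n [-0.4783 -0.2594  0.839 ] tilt 32.96568992729055 az -151.5280567271715 672 knob over plane 0.018597919651885873
side lid n [-0.4672 -0.2521  0.8474] tilt 32.065905459229995 az -151.65296151666075 1114 knob over plane 0.018812408834994507
tray [ 0.5355 -0.3007  0.006 ] sides 0.23119910149002335 0.20300309106134876 yaw -12.050971081949646 z depth 0.005986717608382723
pad [ 0.5672 -0.0208  0.004 ] sides 0.3183897049455457 0.1323528455042962 yaw -1.6168288639299206 z depth 0.0031488042630188964
top bangle 0.6714874505996704 -0.029447421431541443 D 0.06740016490221024 ztop [0.0198 0.0229] 130
top bangle 0.5708238482475281 -0.01859314739704132 D 0.07808482646942139 ztop [0.0191 0.024 ] 132
top bangle 0.46074622869491577 -0.01848863624036312 D 0.08395527303218842 ztop [0.019  0.0229] 176
side bangle 0.6715584397315979 -0.023029379546642303 D 0.07004237174987793 ztop [0.0178 0.0199] 141
side bangle 0.5657191872596741 -0.017644742503762245 D 0.06975246965885162 ztop [0.0179 0.02  ] 147
side bangle 0.45950210094451904 -0.010985315777361393 D 0.08667714893817902 ztop [0.0178 0.0203] 205
nozzle pts [0.5316 0.2639 0.2997] [0.645  0.3488 0.3514]
```

View pics/crop1.png

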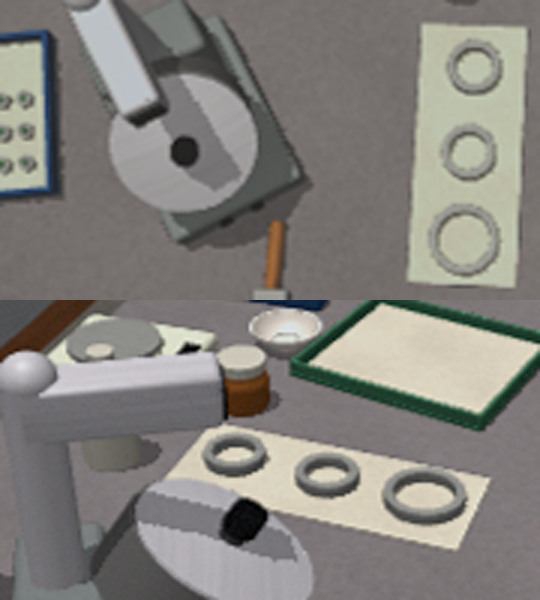

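The crop confirms that the ring at top (319,224) / side (341,267), the one nearest the robot, is clearly the largest: about 84 mm against about 67 mm. The grey lid's knob is at top (226,195) / side (281,276). I'll move to the front of the barrel.

>>> {"api": "step_arm", "payload": {"deltas": [[[27,-34,-6,0,0,0],[27,-34,-6,0,0,0],[27,-34,-6,0,0,0],[27,-34,-6,0,0,0],[27,-34,-6,0,0,0],[27,-34,-6,0,0,0],[27,-34,-6,0,0,0],[27,-34,-6,0,0,0]]], "claw": 1, "squeeze": 40}}

```text
t: 0.9
ee_pos: [0.3054, -0.1733, 0.2794]
eef_rot: [[0.925, 0.379, -0.0], [0.379, -0.925, 0.0], [0.0, -0.0, -1.0]]
force: [0.5, 1.1, 1.5]
gripper_width: 0.0852
grip_force: 0.0
```

>>> {"api": "step_arm", "payload": {"deltas": [[[27,-34,-6,0,0,0],[27,-34,-6,0,0,0],[27,-34,-6,0,0,0],[27,-34,-6,0,0,0],[27,-34,-6,0,0,0],[27,-34,-6,0,0,0],[27,-34,-6,0,0,0],[27,-34,-6,0,0,0]]]}}

```text
t: 1.7
ee_pos: [0.4018, 0.1606, 0.3274]
eef_rot: [[0.925, 0.38, -0.0], [0.38, -0.925, -0.0], [-0.0, 0.0, -1.0]]
force: [0.7, -0.7, 0.5]
gripper_width: 0.0857
grip_force: 0.0
```

```bash
cat > plan.py <<'E'
from h import *
from scipy.spatial.transform import Rotation as Ro
np.set_printoptions(precision=4,suppress=True)
n0=np.array([-.473,-.254,.8435]);n0/=np.linalg.norm(n0)
def frame(zt,yt):
    zt=zt/np.linalg.norm(zt);yt=yt-zt*(yt@zt);yt/=np.linalg.norm(yt);return np.stack([np.cross(yt,zt),yt,zt],1)
RL=frame(-n0,np.array([-n0[1],n0[0],0])*np.array([1,1,0]))
def plan(p,Rt=None,s=None):
    s=s or observe();R=np.array(s["eef_rot"]);q=np.array(s["ee_pos"])
    Rt=R if Rt is None else Rt
    print("t",s["t"],"at",q,"rotvec",Ro.from_matrix(R.T@Rt).as_rotvec(),"| shift now-frame mm",1e3*R.T@(p-q),"| shift in target frame",1e3*Rt.T@(p-q),"dist",np.linalg.norm(p-q)*1e3)
E
python3 - <<'E'
from plan import *
if RL[:,1]@np.array([.38,-.925,0])<0: RL[:,:2]*=-1
print(RL); k=np.array([.532,.276,.193]); plan(k+n0*.15,RL)
E
```

```text
[[ 0.7432  0.4731  0.4731]
 [ 0.3991 -0.881   0.254 ]
 [ 0.537   0.     -0.8436]]
t 1.7 at [0.4018 0.1606 0.3274] rotvec [ 0.0291  0.5666 -0.0999] | shift now-frame mm [ 84.21   -48.9006   7.8422] | shift in target frame [ 70.6651 -40.0172  54.3061] dist 97.69386471966381
```

>>> {"api": "step_arm", "payload": {"deltas": [[[0,0,0,0.0036,0.0708,-0.0125],[0,0,0,0.0036,0.0708,-0.0125],[0,0,0,0.0036,0.0708,-0.0125],[0,0,0,0.0036,0.0708,-0.0125],[0,0,0,0.0036,0.0708,-0.0125],[0,0,0,0.0036,0.0708,-0.0125],[0,0,0,0.0036,0.0708,-0.0125],[0,0,0,0.0036,0.0708,-0.0125]]]}}

```text
t: 2.5
ee_pos: [0.4016, 0.1586, 0.3272]
eef_rot: [[0.742, 0.473, 0.475], [0.399, -0.881, 0.255], [0.539, 0.001, -0.842]]
force: [-0.0, 0.3, -0.7]
gripper_width: 0.0853
grip_force: 0.0
```

>>> {"api": "step_arm", "payload": {"deltas": [[[10,-6,0,0,0,0],[10,-6,0,0,0,0],[10,-6,0,0,0,0],[10,-6,0,0,0,0],[10,-6,0,0,0,0],[10,-5,0,0,0,0],[10,-5,0,0,0,0],[0,0,0,0,0,0]]]}}

```text
t: 3.3
ee_pos: [0.4354, 0.2225, 0.3653]
eef_rot: [[0.743, 0.474, 0.473], [0.4, -0.881, 0.254], [0.537, 0.0, -0.843]]
force: [0.0, 0.7, -0.1]
gripper_width: 0.0854
grip_force: 0.0
```

```bash
python3 - <<'E'
from plan import *
c=cal("wrist");I,D=capture("wrist");np.savez("w1.npz",I=I,D=D,K=c[0],R=c[1],t=c[2]);cv2.imwrite("pics/w1.png",I[:,:,::-1])
R=np.array(observe()["eef_rot"]);print("cam in tool",R.T@(-c[1].T@c[2]-observe()["ee_pos"]),"\n",R.T@c[1].T)
print(proj(c,[.532,.276,.193]),(D>0).mean())
E
```

```text
cam in tool [ 0.0774  0.0005 -0.1423] 
 [[-0.0002 -0.9543 -0.2987]
 [ 1.      0.     -0.0007]
 [ 0.0006 -0.2987  0.9543]]
[320.8778 173.6436] 0.995921875
```

View pics/w1.png

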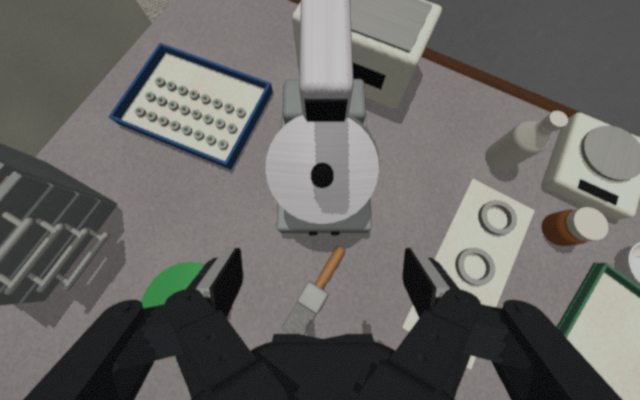

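The wrist view shows the lid at (322,168), its knob at (322,175) and the nozzle above it at (325,60–110). The camera sits on the nozzle side of the tool, so I'll turn the tool about its axis to keep it clear. First I'll measure from this view.

```bash
cat > wl.py <<'E'
from plan import *
def lidmeas(f,guess=(.532,.276,.193)):
    z=np.load(f);I,D=z["I"],z["D"];c=(z["K"],z["R"],z["t"]);P=cloud(c,D)
    u,v=proj(c,guess).astype(int);m=np.zeros(D.shape,np.uint8);m[v-25:v+25,u-25:u+25]=(I.max(2)<60)[v-25:v+25,u-25:u+25]
    k,l,st,ce=cv2.connectedComponentsWithStats(m);i=1+np.argmax(st[1:,4])
    kp=P[l==i];print(f,"knob px",ce[i],st[i],"depth pt",np.median(kp,0))
    q=P[(np.linalg.norm(P-guess,axis=2)<.085)&(I.min(2)>90)]
    for _ in range(6):
        c0=np.median(q,0) if _==0 else q.mean(0);nn=np.linalg.svd(q-q.mean(0))[2][2];nn*=np.sign(nn[2]);q=q[abs((q-q.mean(0))@nn)<.006]
    print("plane n",nn,"c",q.mean(0),len(q))
    Rf=frame(-nn,np.array([-nn[1],nn[0],0]));(a,b),r=cv2.minEnclosingCircle(((q-c0)@Rf[:,:2]).astype(np.float32));print("disc ctr",q.mean(0)+Rf[:,0]*(a+(c0-q.mean(0))@Rf[:,0])+Rf[:,1]*(b+(c0-q.mean(0))@Rf[:,1]),"D",2*r)
    o,d=ray(c,*ce[i]);
    return o,d
E
python3 - <<'E'
from wl import *
r=lidmeas("w1.npz")
z=np.load("top.npz");ct=(z["K"],z["R"],z["t"]);z=np.load("side.npz");cs=(z["K"],z["R"],z["t"])
print("tri3",tri([r,ray(ct,226.06,195.03),ray(cs,280.74,275.99)]),"w+side",tri([r,ray(cs,280.74,275.99)]))
print(observe()["joint_positions"])
E
```

```text
w1.npz knob px [321.9476 174.9833] [312 163  21  25 420] depth pt [0.5271 0.2718 0.2046]
plane n [-0.4673 -0.2539  0.8468] c [0.5442 0.2813 0.1742] 9045
disc ctr [0.5432 0.2805 0.1734] D 0.15630382299423218
tri3 [0.5329 0.2749 0.1875] w+side [0.5324 0.2748 0.1875]
[ 0.1217 -0.048   1.5666  0.2204  1.0979  1.1512]
```

>>> {"api": "step_arm", "payload": {"deltas": [[[0,0,0,0,0,-0.131],[0,0,0,0,0,-0.131],[0,0,0,0,0,-0.131],[0,0,0,0,0,-0.131],[0,0,0,0,0,-0.131],[0,0,0,0,0,-0.131],[0,0,0,0,0,-0.131],[0,0,0,0,0,-0.131]]]}}

```text
t: 4.15
ee_pos: [0.4347, 0.2214, 0.3645]
eef_rot: [[-0.043, 0.88, 0.473], [0.963, -0.089, 0.253], [0.265, 0.466, -0.844]]
force: [1.0, 0.5, 0.6]
gripper_width: 0.0856
grip_force: 0.0
```

>>> {"api": "step_arm", "payload": {"deltas": [[[0,0,0,0,0,-0.131],[0,0,0,0,0,-0.131],[0,0,0,0,0,-0.131],[0,0,0,0,0,-0.131],[0,0,0,0,0,-0.131],[0,0,0,0,0,-0.131],[0,0,0,0,0,-0.131],[0,0,0,0,0,-0.131]]]}}

```text
t: 4.95
ee_pos: [0.4347, 0.2214, 0.3645]
eef_rot: [[-0.784, 0.402, 0.473], [0.558, 0.79, 0.253], [-0.272, 0.463, -0.844]]
force: [0.5, -0.4, 0.1]
gripper_width: 0.0856
grip_force: 0.0
```

>>> {"api": "step_arm", "payload": {"deltas": [[[0,0,0,0,0,-0.131],[0,0,0,0,0,-0.131],[0,0,0,0,0,-0.131],[0,0,0,0,0,-0.131],[0,0,0,0,0,-0.131],[0,0,0,0,0,-0.131],[0,0,0,0,0,-0.131],[0,0,0,0,0,-0.131]]]}}

```text
t: 5.75
ee_pos: [0.4347, 0.2214, 0.3645]
eef_rot: [[-0.74, -0.478, 0.473], [-0.406, 0.878, 0.253], [-0.536, -0.004, -0.844]]
force: [-0.4, -0.3, -0.2]
gripper_width: 0.0857
grip_force: 0.0
```

```bash
python3 - <<'E'
from wl import *
c=cal("wrist");I,D=capture("wrist");np.savez("w2.npz",I=I,D=D,K=c[0],R=c[1],t=c[2]);cv2.imwrite("pics/w2.png",I[:,:,::-1])
r2=lidmeas("w2.npz",(.5325,.2748,.193));r1=lidmeas("w1.npz");print("2 wrist",tri([r1,r2]))
k=np.array([.5325,.2748,.193]);n=np.array([-.468,-.254,.8466]);n/=np.linalg.norm(n)
RT=frame(-n,np.array([n[1],-n[0],0]));RT[:,:2]*=np.sign(RT[0,1]*observe()["eef_rot"][0][1])
plan(k-n*.015,RT)
E
```

```text
w2.npz knob px [323.3292 174.9582] [313 163  22  24 407] depth pt [0.5237 0.2696 0.2022]
plane n [-0.4678 -0.254   0.8465] c [0.5384 0.2783 0.1698] 9416
disc ctr [0.5419 0.2803 0.1724] D 0.15582959353923798
w1.npz knob px [321.9476 174.9833] [312 163  21  25 420] depth pt [0.5271 0.2718 0.2046]
plane n [-0.4673 -0.2539  0.8468] c [0.5442 0.2813 0.1742] 9045
disc ctr [0.5432 0.2805 0.1734] D 0.15630382299423218
2 wrist [0.5307 0.2737 0.1942]
t 5.8 at [0.4347 0.2214 0.3645] rotvec [-0.0029  0.0047  0.0099] | shift now-frame mm [ -2.0222   0.8704 219.5116] | shift in target frame [ -3.0399   0.2611 219.5014] dist 219.52262191751362
```

>>> {"api": "step_arm", "payload": {"deltas": [[[-1,0,22,0,0.005,0.01],[0,0,22,0,0,0],[0,0,22,0,0,0],[0,0,22,0,0,0],[0,0,22,0,0,0],[0,0,22,0,0,0],[0,0,20,0,0,0],[0,0,0,0,0,0]]]}}

```text
t: 6.6
ee_pos: [0.5068, 0.2602, 0.2342]
eef_rot: [[-0.753, -0.465, 0.466], [-0.392, 0.885, 0.251], [-0.529, 0.006, -0.849]]
force: [0.4, -0.2, 0.5]
gripper_width: 0.0854
grip_force: 0.0
```

>>> {"api": "step_arm", "payload": {"deltas": [[[-1,0,12,0,0,0],[0,0,10,0,0,0],[0,0,10,0,0,0],[0,0,10,0,0,0],[0,0,10,0,0,0],[0,0,8,0,0,0],[0,0,7,0,0,0],[0,0,0,0,0,0]]]}}

```text
t: 7.4
ee_pos: [0.5395, 0.2779, 0.1797]
eef_rot: [[-0.75, -0.467, 0.468], [-0.394, 0.884, 0.252], [-0.532, 0.004, -0.847]]
force: [-0.1, -0.6, -0.4]
gripper_width: 0.0851
grip_force: 0.0
```

```bash
python3 - <<'E'
from plan import *
k=np.array([.5315,.2743,.1935]);s=observe();R=np.array(s["eef_rot"]);print(1e3*R.T@(k-s["ee_pos"]),s["force"],s["t"])
I,D=capture("wrist");J,_=capture("side");o=np.hstack([cv2.resize(I[60:380,160:480],(400,400)),cv2.resize(J[180:340,180:340],(400,400))]);cv2.imwrite("pics/w3.png",o[:,:,::-1])
E
```

```text
[  0.0485   0.6122 -16.3101] [-0.1414 -0.6194 -0.3786] 7.4
```

View pics/w3.png

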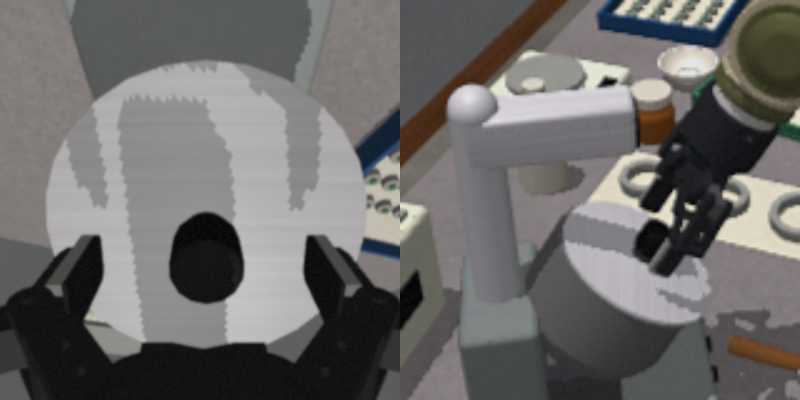

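The knob sits centred between the open pads (left panel, (205,265)), and the tool is clear of the nozzle. I'll close the gripper.

>>> {"api": "step_arm", "payload": {"deltas": [[[0,0,0,0,0,0],[0,0,0,0,0,0],[0,0,0,0,0,0],[0,0,0,0,0,0],[0,0,0,0,0,0],[0,0,0,0,0,0],[0,0,0,0,0,0],[0,0,0,0,0,0]]], "claw": -1, "squeeze": 70}}

```text
t: 8.3
ee_pos: [0.5392, 0.2777, 0.1812]
eef_rot: [[-0.749, -0.467, 0.47], [-0.394, 0.884, 0.252], [-0.533, 0.004, -0.846]]
force: [-4.3, -3.0, 5.6]
gripper_width: 0.0281
grip_force: 68.6
```

>>> {"api": "step_arm", "payload": {"deltas": [[[0,0,-2,0,0,0],[0,0,-4,0,0,0],[0,0,-6,0,0,0],[0,0,-8,0,0,0],[0,0,-10,0,0,0],[0,0,-10,0,0,0],[0,0,-10,0,0,0],[0,0,-10,0,0,0]]]}}

```text
t: 9.1
ee_pos: [0.5107, 0.2624, 0.2324]
eef_rot: [[-0.749, -0.467, 0.47], [-0.394, 0.884, 0.252], [-0.533, 0.004, -0.846]]
force: [-0.0, -0.6, -3.3]
gripper_width: 0.0284
grip_force: 69.2
```

```bash
cat > lidn.py <<'E'
from plan import *
def lid_in_tool():
    s=observe();R=np.array(s["eef_rot"]);c=cal("wrist");I,D=capture("wrist");P=(cloud(c,D)-s["ee_pos"])@R
    q=P[(np.abs(P[...,2]-.015)<.03)&(np.hypot(P[...,0],P[...,1])<.1)&(np.hypot(P[...,0],P[...,1])>.03)&(I.min(2)>70)]
    for t in(.02,.008,.005,.004):
        m=np.median(q,0) if t==.02 else q.mean(0);n=np.linalg.svd(q-q.mean(0))[2][2];q=q[abs((q-q.mean(0))@n)<t]
    n*=-np.sign(n[2]);(a,b),r=cv2.minEnclosingCircle(q[:,:2].astype(np.float32));print("lid up in tool",n,"ctr",a,b,2*r,"z at ctr",q.mean(0)[2]-((a-q[:,0].mean())*n[0]+(b-q[:,1].mean())*n[1])/n[2],len(q),"world n",R@n,"t",s["t"],s["force"]);return I
E
python3 - <<'E'
from lidn import *
I=lid_in_tool();cv2.imwrite("pics/w4.png",I[:,:,::-1])
E
```

```text
bash:   780 Killed                     python3 - <<'E'
from lidn import *
I=lid_in_tool();cv2.imwrite("pics/w4.png",I[:,:,::-1])
E
```

```bash
sed -i 's/np.linalg.svd(q-q.mean(0))\[2\]\[2\]/np.linalg.eigh(np.cov(q.T))[1][:,0]/' lidn.py wl.py
python3 - <<'E'
from lidn import *
I=lid_in_tool();cv2.imwrite("pics/w4.png",I[:,:,::-1])
E
```

```text
lid up in tool [ 0.0019 -0.0027 -1.    ] ctr 0.0012558004818856716 -0.00048764210077933967 0.15635433793067932 z at ctr 0.009477091238355918 32052 world n [-0.4718 -0.2553  0.844 ] t 9.15 [-0.1196  0.7944 -0.8775]
```

>>> {"api": "step_arm", "payload": {"deltas": [[[0,0,-14,0,0,0],[0,0,-16,0,0,0],[0,0,-16,0,0,0],[0,0,-16,0,0,0],[0,0,-16,0,0,0],[0,0,-16,0,0,0],[0,0,-16,0,0,0],[0,0,-10,0,0,0]]]}}

```text
t: 10.0
ee_pos: [0.4543, 0.2322, 0.3344]
eef_rot: [[-0.749, -0.467, 0.471], [-0.393, 0.884, 0.252], [-0.534, 0.003, -0.846]]
force: [0.4, 0.5, -3.5]
gripper_width: 0.0281
grip_force: 70.2
```

```bash
python3 - <<'E'
from lidn import *
lid_in_tool()
s=observe();print(s["joint_positions"],s["grip_force"])
# vertical frame, tool x toward the robot from tray, and alternatives
R=np.array(s["eef_rot"]);y=R[:,1].copy();y[2]=0
plan(np.array([.5355,-.3007,.25]),frame(np.array([0,0,-1.]),y))
E
```

```text
lid up in tool [-0.1922 -0.0017 -0.9814] ctr 0.00777361961081624 -0.0002647058281581849 0.15615732967853546 z at ctr 0.009415990645432588 34520 world n [-0.3172 -0.173   0.9324] t 10.0 [ 0.4334  0.5303 -3.4639]
[ 0.1448  0.0111  1.5915  0.2154  1.0119 -1.9765] 70.18691897392273
t 10.05 at [0.4542 0.2322 0.3356] rotvec [ 0.0026  0.5648 -0.0007] | shift now-frame mm [ 194.6598 -509.3161  -23.6537] | shift in target frame [ 177.087  -509.0922   85.5575] dist 545.7607623594394
```

The lid hasn't slipped out, but it has pivoted 0.19 rad about the pads toward level. I'll grip harder and turn the tool only as far as the lid needs to be level.

>>> {"api": "step_arm", "payload": {"deltas": [[[0,0,0,0,0.02,0],[0,0,0,0,0.05,0],[0,0,0,0,0.06,0],[0,0,0,0,0.06,0],[0,0,0,0,0.06,0],[0,0,0,0,0.06,0],[0,0,0,0,0.04,0],[0,0,0,0,0.02,0]]], "squeeze": 110}}

```text
t: 10.85
ee_pos: [0.4555, 0.2327, 0.3321]
eef_rot: [[-0.869, -0.467, 0.164], [-0.458, 0.884, 0.091], [-0.188, 0.004, -0.982]]
force: [0.4, 0.4, -3.4]
gripper_width: 0.0269
grip_force: 108.7
```

```bash
python3 - <<'E'
from lidn import *
lid_in_tool()
s=observe();print(s["joint_positions"],s["grip_force"])
plan(np.array([.5355,-.3007,.2]))
E
```

```text
lid up in tool [-0.1903 -0.0016 -0.9817] ctr 0.0077926842495799065 -0.0005107074975967407 0.1563469022512436 z at ctr 0.009363861308897716 34401 world n [ 0.005  -0.0037  1.    ] t 10.85 [ 0.3996  0.4061 -3.4117]
[ 0.2122  0.1686  1.3218  0.0549  1.4705 -1.8448] 108.76569271087646
t 10.9 at [0.4555 0.2327 0.3322] rotvec [0. 0. 0.] | shift now-frame mm [ 199.6639 -509.516    94.3196] | shift in target frame [ 199.6639 -509.516    94.3196] dist 555.3092640771046
```

>>> {"api": "step_arm", "payload": {"deltas": [[[3,-7,1,0,0,0],[5,-14,3,0,0,0],[9,-23,4,0,0,0],[9,-23,4,0,0,0],[9,-23,4,0,0,0],[9,-23,4,0,0,0],[9,-23,4,0,0,0],[9,-23,4,0,0,0]]]}}

```text
t: 11.7
ee_pos: [0.4797, 0.0646, 0.2928]
eef_rot: [[-0.868, -0.467, 0.168], [-0.458, 0.884, 0.092], [-0.191, 0.003, -0.982]]
force: [0.3, -0.2, -3.8]
gripper_width: 0.0272
grip_force: 108.9
```

>>> {"api": "step_arm", "payload": {"deltas": [[[9,-24,4,0,0,0],[9,-24,4,0,0,0],[9,-24,4,0,0,0],[9,-24,4,0,0,0],[9,-24,4,0,0,0],[9,-24,4,0,0,0],[9,-24,4,0,0,0],[9,-24,4,0,0,0]]]}}

```text
t: 12.5
ee_pos: [0.5121, -0.1352, 0.2469]
eef_rot: [[-0.868, -0.467, 0.168], [-0.457, 0.884, 0.092], [-0.191, 0.003, -0.982]]
force: [0.3, -0.8, -3.1]
gripper_width: 0.0273
grip_force: 108.9
```

>>> {"api": "step_arm", "payload": {"deltas": [[[9,-24,4,0,0,0],[9,-24,4,0,0,0],[9,-24,4,0,0,0],[9,-24,4,0,0,0],[9,-24,4,0,0,0],[8,-20,4,0,0,0],[5,-13,3,0,0,0],[3,-7,2,0,0,0]]]}}

```text
t: 13.3
ee_pos: [0.5389, -0.3015, 0.206]
eef_rot: [[-0.869, -0.466, 0.167], [-0.457, 0.885, 0.092], [-0.191, 0.004, -0.982]]
force: [-0.2, 0.2, -3.3]
gripper_width: 0.0273
grip_force: 108.9
```

```bash
python3 - <<'E'
from lidn import *
lid_in_tool()
s=observe();print(s["joint_positions"],s["grip_force"])
plan(np.array([.5405,-.2977,.05]))
E
```

```text
lid up in tool [-0.1906 -0.0018 -0.9817] ctr 0.007658961229026318 -0.00032241412554867566 0.15575741231441498 z at ctr 0.009455340509456154 34440 world n [ 0.0027 -0.0052  1.    ] t 13.3 [-0.199   0.1587 -3.3485]
[-0.7802  0.479   1.2239  0.1869  1.3877 -2.865 ] 108.93595933914185
t 13.35 at [ 0.539  -0.3018  0.2057] rotvec [0. 0. 0.] | shift now-frame mm [ 26.4      2.2946 153.4543] | shift in target frame [ 26.4      2.2946 153.4543] dist 155.7255586276108
```

>>> {"api": "step_arm", "payload": {"deltas": [[[0,0,0,0.006,0,0.03],[0,0,0,0.012,0,0.062],[0,0,0,0.013,0,0.068],[0,0,0,0.013,0,0.068],[0,0,0,0.013,0,0.068],[0,0,0,0.013,0,0.068],[0,0,0,0.012,0,0.062],[0,0,0,0.006,0,0.03]]]}}

```text
t: 14.15
ee_pos: [0.5392, -0.2993, 0.207]
eef_rot: [[-0.982, -0.021, 0.189], [-0.019, 1.0, 0.008], [-0.189, 0.004, -0.982]]
force: [0.2, 1.2, -4.0]
gripper_width: 0.0273
grip_force: 109.0
```

```bash
python3 - <<'E'
from lidn import *
lid_in_tool()
s=observe();print(s["joint_positions"],s["grip_force"])
plan(np.array([.5405,-.2977,.05]))
E
```

```text
lid up in tool [-0.1908 -0.0013 -0.9816] ctr 0.007599992677569389 -0.0001541227102279663 0.15638090670108795 z at ctr 0.009483992002517056 34405 world n [ 0.0016 -0.0052  1.    ] t 14.15 [ 0.2148  1.2034 -4.0441]
[-0.7564  0.447   1.2748  0.1415  1.2886 -2.3773] 108.97393941879272
t 14.2 at [ 0.5392 -0.2993  0.207 ] rotvec [0. 0. 0.] | shift now-frame mm [ 28.3956   0.926  154.4382] | shift in target frame [ 28.3956   0.926  154.4382] dist 157.02965863988524
```

>>> {"api": "step_arm", "payload": {"deltas": [[[2,0,12,0,0,0],[5,0,24,0,0,0],[5,0,26,0,0,0],[5,0,26,0,0,0],[5,0,26,0,0,0],[4,0,22,0,0,0],[2,0,12,0,0,0],[1,0,6,0,0,0]]]}}

```text
t: 15.0
ee_pos: [0.5394, -0.2993, 0.0486]
eef_rot: [[-0.982, -0.022, 0.188], [-0.021, 1.0, 0.009], [-0.188, 0.005, -0.982]]
force: [0.2, -0.3, -3.7]
gripper_width: 0.0271
grip_force: 109.0
```

>>> {"api": "step_arm", "payload": {"deltas": [[[0.4,0,2,0,0,0],[0.4,0,2,0,0,0],[0.4,0,2,0,0,0],[0.4,0,2,0,0,0],[0.4,0,2,0,0,0],[0.2,0,1,0,0,0],[0.2,0,1,0,0,0],[0,0,0,0,0,0]]]}}

```text
t: 15.8
ee_pos: [0.5396, -0.2997, 0.0375]
eef_rot: [[-0.982, -0.022, 0.189], [-0.02, 1.0, 0.008], [-0.189, 0.004, -0.982]]
force: [-0.9, -0.6, -3.4]
gripper_width: 0.0273
grip_force: 109.0
```

Not in contact yet, so I'll lower it in 0.5–1 mm steps.

>>> {"api": "step_arm", "payload": {"deltas": [[[0.1,0,0.5,0,0,0],[0.1,0,0.5,0,0,0],[0.1,0,0.5,0,0,0],[0.1,0,0.5,0,0,0],[0.1,0,0.5,0,0,0],[0.1,0,0.5,0,0,0],[0,0,0,0,0,0],[0,0,0,0,0,0]]]}}

```text
t: 16.6
ee_pos: [0.5396, -0.2998, 0.0346]
eef_rot: [[-0.982, -0.022, 0.189], [-0.02, 1.0, 0.008], [-0.189, 0.004, -0.982]]
force: [-1.0, 0.3, -4.4]
gripper_width: 0.0272
grip_force: 109.0
```

>>> {"api": "step_arm", "payload": {"deltas": [[[0.1,0,0.4,0,0,0],[0.1,0,0.4,0,0,0],[0.1,0,0.4,0,0,0],[0.1,0,0.4,0,0,0],[0.1,0,0.4,0,0,0],[0,0,0,0,0,0],[0,0,0,0,0,0],[0,0,0,0,0,0]]]}}

```text
t: 17.4
ee_pos: [0.5395, -0.2998, 0.0329]
eef_rot: [[-0.982, -0.022, 0.189], [-0.021, 1.0, 0.008], [-0.189, 0.004, -0.982]]
force: [-4.5, 1.7, 5.0]
gripper_width: 0.0277
grip_force: 109.9
```

Contact, at about 8 N. I'll relax the grip, then open.

>>> {"api": "step_arm", "payload": {"deltas": [[[0,0,0,0,0,0],[0,0,0,0,0,0],[0,0,0,0,0,0],[0,0,0,0,0,0],[0,0,0,0,0,0],[0,0,0,0,0,0],[0,0,0,0,0,0],[0,0,0,0,0,0]]], "squeeze": 20}}

```text
t: 18.2
ee_pos: [0.5395, -0.2997, 0.0328]
eef_rot: [[-0.982, -0.022, 0.189], [-0.021, 1.0, 0.008], [-0.189, 0.004, -0.982]]
force: [-3.6, 2.5, 5.0]
gripper_width: 0.0269
grip_force: 110.0
```

>>> {"api": "step_arm", "payload": {"deltas": [[[0,0,0,0,0,0],[0,0,0,0,0,0],[0,0,0,0,0,0],[0,0,0,0,0,0],[0,0,0,0,0,0],[0,0,0,0,0,0],[0,0,0,0,0,0],[0,0,0,0,0,0]]], "claw": 1}}

```text
t: 19.0
ee_pos: [0.5395, -0.2998, 0.0325]
eef_rot: [[-0.982, -0.022, 0.189], [-0.021, 1.0, 0.008], [-0.189, 0.004, -0.982]]
force: [0.0, -0.0, -0.3]
gripper_width: 0.0855
grip_force: 0.0
```

>>> {"api": "step_arm", "payload": {"deltas": [[[0,0,-4,0,0,0],[0,0,-8,0,0,0],[0,0,-14,0,0,0],[0,0,-20,0,0,0],[0,0,-30,0,0,0],[0,0,-30,0,0,0],[0,0,-30,0,0,0],[0,0,-20,0,0,0]]]}}

```text
t: 19.8
ee_pos: [0.5098, -0.3013, 0.1893]
eef_rot: [[-0.981, -0.021, 0.191], [-0.021, 1.0, 0.005], [-0.191, 0.001, -0.982]]
force: [0.5, -0.2, -0.6]
gripper_width: 0.0854
grip_force: 0.0
```

```bash
python3 - <<'E'
from plan import *
s=observe();c=cal("wrist");I,D=capture("wrist");P=cloud(c,D)
q=P[(np.hypot(P[...,0]-.5355,P[...,1]+.3)<.11)&(P[...,2]>.016)&(P[...,2]<.035)&(np.ptp(I,axis=2)<25)&(I.min(2)>70)]
for t in(.01,.005,.004,.004):
    n=np.linalg.eigh(np.cov(q.T))[1][:,0];q=q[abs((q-q.mean(0))@n)<t]
n*=np.sign(n[2]);(a,b),r=cv2.minEnclosingCircle(q[:,:2].astype(np.float32));print("lid",a,b,2*r,"surf z",q.mean(0)[2],"n",n,len(q),"t",s["t"],s["joint_positions"])
J,_=capture("side");o=np.hstack([cv2.resize(I,(480,300)),cv2.resize(J[160:310,200:360],(320,300))]);cv2.imwrite("pics/w5.png",o[:,:,::-1])
E
```

```text
lid 0.5335020422935486 -0.29932889342308044 0.21993258595466614 surf z 0.021893654686769265 n [-0.0026 -0.0004  1.    ] 12506 t 19.8 [-0.7962  0.4205  1.3744  0.1501  1.2186 -2.4311]
```

View pics/w5.png

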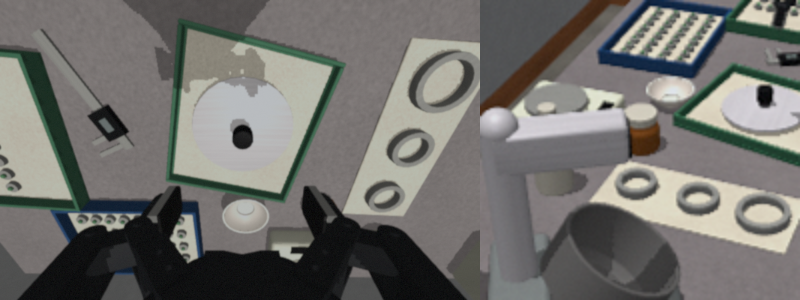

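Side view: the lid lies flat, knob up, in the tray at panel px (765,108), and the barrel is open. Wrist data put the lid level (0.003 rad) near the tray's centre. Next is the large bangle, top right of the wrist panel at (445,80). I'll grip its robot-side wall.

```bash
python3 - <<'E'
from plan import *
plan(np.array([.424,-.015,.18]),frame(np.array([0,0,-1.]),np.array([1.,0,0])))
E
```

```text
t 19.9 at [ 0.5104 -0.3018  0.1898] rotvec [0.1541 0.1526 1.5867] | shift now-frame mm [ 80.5751 288.5623  -6.2054] | shift in target frame [286.7789 -86.3719   9.8375] dist 299.66488264813734
```

>>> {"api": "step_arm", "payload": {"deltas": [[[10,36,-1,0,0,0],[10,36,-1,0,0,0],[10,36,-1,0,0,0],[10,36,-1,0,0,0],[10,36,-1,0,0,0],[10,36,-1,0,0,0],[10,36,0,0,0,0],[10,36,0,0,0,0]]], "claw": -0.3}}

```text
t: 20.7
ee_pos: [0.4231, -0.0133, 0.1773]
eef_rot: [[-0.982, -0.021, 0.188], [-0.02, 1.0, 0.008], [-0.189, 0.004, -0.982]]
force: [0.2, 0.4, -0.5]
gripper_width: 0.03
grip_force: 0.0
```

>>> {"api": "step_arm", "payload": {"deltas": [[[0,0,0,0.0128,0.0127,0.1322],[0,0,0,0.0128,0.0127,0.1322],[0,0,0,0.0128,0.0127,0.1322],[0,0,0,0.0128,0.0127,0.1322],[0,0,0,0.0128,0.0127,0.1322],[0,0,0,0.0128,0.0127,0.1322],[0,0,0,0.0128,0.0127,0.1322],[0,0,0,0.0128,0.0127,0.1322]]]}}

```text
t: 21.5
ee_pos: [0.4238, -0.0145, 0.1773]
eef_rot: [[-0.499, 0.865, 0.056], [0.865, 0.501, -0.03], [-0.054, 0.034, -0.998]]
force: [0.0, -0.0, -0.7]
gripper_width: 0.0303
grip_force: 0.0
```

>>> {"api": "step_arm", "payload": {"deltas": [[[0,0,0,0.0128,0.0127,0.1322],[0,0,0,0.0128,0.0127,0.1322],[0,0,0,0.0128,0.0127,0.1322],[0,0,0,0.0128,0.0127,0.1322],[0,0,0,0,0,0],[0,0,0,0,0,0],[0,0,0,0,0,0],[0,0,0,0,0,0]]]}}

```text
t: 22.3
ee_pos: [0.424, -0.0147, 0.1776]
eef_rot: [[-0.002, 1.0, -0.004], [1.0, 0.002, 0.005], [0.005, -0.004, -1.0]]
force: [-0.1, -0.3, 0.3]
gripper_width: 0.0302
grip_force: 0.0
```

```bash
python3 - <<'E'
from plan import *
s=observe();c=cal("wrist");I,D=capture("wrist");cv2.imwrite("pics/w6.png",I[:,:,::-1]);P=cloud(c,D)
q=P[(np.hypot(P[...,0]-.46,P[...,1]+.015)<.06)&(P[...,2]>.015)&(P[...,2]<.024)]
# fit circle on outer extent
(a,b),r=cv2.minEnclosingCircle(q[:,:2].astype(np.float32));print("enc",a,b,2*r,len(q),np.median(q[:,2]))
e=cv2.fitEllipse(cv2.convexHull((q[:,:2]*1e4).astype(np.float32)));print("ell",e)
for R0 in (0,): 
    A=np.c_[2*q[:,:2],np.ones(len(q))];x=np.linalg.lstsq(A,(q[:,:2]**2).sum(1),rcond=None)[0];print("ring mean ctr",x[:2],np.sqrt(x[2]+x[0]**2+x[1]**2))
C=np.array([a,b]);plan(np.array([a-.036,b,.0065]),frame(np.array([0,0,-1.]),np.array([1.,0,0])));print(s["joint_positions"],s["gripper_width"])
E
```

```text
enc 0.4606499671936035 -0.015235019847750664 0.08396371454000473 1827 0.0194762839182889
ell ((4605.8076171875, -150.90399169921875), (827.228271484375, 833.3492431640625), 61.12503433227539)
ring mean ctr [ 0.4604 -0.0148] 0.03679162188139894
t 22.35 at [ 0.424  -0.0147  0.1776] rotvec [-0.0042 -0.005   0.0019] | shift now-frame mm [ -1.4167   1.3459 171.1004] | shift in target frame [ -0.5601   0.6265 171.1095] dist 171.11153539449037
[-0.3173  0.2183  1.7104  0.0036  1.2185 -0.3209] 0.0302108930500797
```

View pics/w6.png

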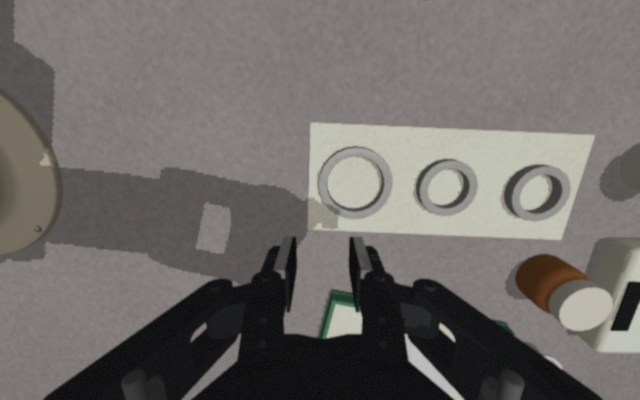

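The wrist view shows the largest ring at (355,182), clearly bigger than its neighbours at (446,187) and (537,192). The measured diameter is 84 mm and the top is at 19.5 mm. I'll descend to straddle its near wall.

>>> {"api": "step_arm", "payload": {"deltas": [[[-0.5,0.5,15,-0.004,-0.005,0.002],[0,0,24,0,0,0],[0,0,24,0,0,0],[0,0,24,0,0,0],[0,0,24,0,0,0],[0,0,18,0,0,0],[0,0,10,0,0,0],[0,0,0,0,0,0]]]}}

```text
t: 23.15
ee_pos: [0.424, -0.015, 0.0376]
eef_rot: [[0.001, 1.0, -0.003], [1.0, -0.001, 0.001], [0.001, -0.003, -1.0]]
force: [-0.4, 0.5, 0.1]
gripper_width: 0.0299
grip_force: 0.0
```

>>> {"api": "step_arm", "payload": {"deltas": [[[0,0,5,0,0,0],[0,0,5,0,0,0],[0,0,5,0,0,0],[0,0,5,0,0,0],[0,0,4,0,0,0],[0,0,3,0,0,0],[0,0,1,0,0,0],[0,0,0,0,0,0]]]}}

```text
t: 23.95
ee_pos: [0.4245, -0.0151, 0.0105]
eef_rot: [[0.001, 1.0, -0.001], [1.0, -0.001, 0.0], [0.0, -0.001, -1.0]]
force: [-0.5, -0.4, -0.3]
gripper_width: 0.0296
grip_force: 0.0
```

>>> {"api": "step_arm", "payload": {"deltas": [[[0,0,0,0,0,0],[0,0,0,0,0,0],[0,0,0,0,0,0],[0,0,0,0,0,0],[0,0,0,0,0,0],[0,0,0,0,0,0],[0,0,0,0,0,0],[0,0,0,0,0,0]]], "claw": -1, "squeeze": 80}}

```text
t: 24.75
ee_pos: [0.4247, -0.0152, 0.0109]
eef_rot: [[0.001, 1.0, 0.0], [1.0, -0.001, -0.0], [-0.0, 0.0, -1.0]]
force: [-0.8, -0.1, 4.9]
gripper_width: 0.0076
grip_force: 76.0
```

>>> {"api": "step_arm", "payload": {"deltas": [[[0,0,-4,0,0,0],[0,0,-10,0,0,0],[0,0,-16,0,0,0],[0,0,-20,0,0,0],[0,0,-20,0,0,0],[0,0,-20,0,0,0],[0,0,-20,0,0,0],[0,0,-10,0,0,0]]]}}

```text
t: 25.55
ee_pos: [0.4248, -0.0152, 0.1322]
eef_rot: [[0.001, 1.0, 0.002], [1.0, -0.001, -0.0], [-0.0, 0.002, -1.0]]
force: [0.1, 0.4, -1.7]
gripper_width: 0.0073
grip_force: 75.8
```

```bash
cat > b.py <<'E'
from plan import *
n=np.array([-.4685,-.254,.8464]);n/=np.linalg.norm(n)
yl=np.cross([0,0,1],np.array([-n[0],-n[1],0]));yl/=np.linalg.norm(yl);X=np.cross(yl,n)
M=np.array([.550,.2842,.170]);RB=frame(-n,X)
def B(x,y,z): return M+x*X+y*yl+z*n
E
python3 - <<'E'
from b import *
# rim check from the side and top depth
for nm in("top","side"):
    c=cal(nm);I,D=capture(nm);P=cloud(c,D);L=(P-M)@np.stack([X,yl,n],1)
    if nm=="top":cv2.imwrite("pics/t2.png",I[:,:,::-1])
    m=(abs(L[...,2])<.004)&(np.hypot(L[...,0],L[...,1])<.09)&(np.hypot(L[...,0],L[...,1])>.055)&(L[...,0]<.05)
    q=L[m][:,:2];A=np.c_[2*q,np.ones(len(q))];x=np.linalg.lstsq(A,(q**2).sum(1),rcond=None)[0];print(nm,"rim ctr (barrel x,y)",x[:2],"r",np.sqrt(x[2]+x[:2]@x[:2]),len(q),np.percentile(np.hypot(*(q-x[:2]).T),[5,95]))
plan(B(-.06,0,.11),RB);s=observe();print(RB,s["joint_positions"],s["gripper_width"],s["force"])
E
```

```text
top rim ctr (barrel x,y) [-0.0001 -0.0056] r 0.07250642633369069 165 [0.0694 0.0754]
side rim ctr (barrel x,y) [0.0004 0.0001] r 0.07252009852911395 258 [0.0693 0.0757]
t 25.65 at [ 0.4249 -0.0152  0.1317] rotvec [-0.5483  0.141  -0.4844] | shift now-frame mm [247.2821  28.7986 -99.4997] | shift in target frame [203.6375 174.2106  -7.7723] dist 268.1007012425733
[[-0.4766  0.7439  0.4684]
 [ 0.8791  0.4033  0.2539]
 [-0.      0.5328 -0.8462]] [-0.3159  0.2795  1.7857  0.      1.0742 -0.3146] 0.00791477523583736 [-1.1326  0.7684 -2.4865]
```

>>> {"api": "step_arm", "payload": {"deltas": [[[16,2,-8,0,0,0],[32,4,-14,0,0,0],[36,4,-14,0,0,0],[36,4,-14,0,0,0],[36,4,-14,0,0,0],[36,4,-14,0,0,0],[34,4,-14,0,0,0],[21,3,-8,0,0,0]]]}}

```text
t: 26.45
ee_pos: [0.4537, 0.234, 0.2306]
eef_rot: [[-0.0, 1.0, -0.001], [1.0, 0.0, 0.0], [0.0, -0.001, -1.0]]
force: [0.2, -0.6, -0.7]
gripper_width: 0.0077
grip_force: 75.8
```

>>> {"api": "step_arm", "payload": {"deltas": [[[0,0,0,-0.0685,0.0176,-0.0606],[0,0,0,-0.0685,0.0176,-0.0606],[0,0,0,-0.0685,0.0176,-0.0606],[0,0,0,-0.0685,0.0176,-0.0606],[0,0,0,-0.0685,0.0176,-0.0606],[0,0,0,-0.0685,0.0176,-0.0606],[0,0,0,-0.0685,0.0176,-0.0606],[0,0,0,-0.0685,0.0176,-0.0606]]]}}

```text
t: 27.25
ee_pos: [0.4534, 0.2317, 0.2297]
eef_rot: [[-0.479, 0.744, 0.467], [0.878, 0.405, 0.255], [0.001, 0.532, -0.847]]
force: [-1.0, 0.7, -0.7]
gripper_width: 0.0079
grip_force: 75.9
```

```bash
python3 - <<'E'
from b import *
plan(B(-.032,0,-.058),RB);s=observe();print(s["joint_positions"],s["gripper_width"],s["force"])
I,D=capture("wrist");J,_=capture("side");o=np.hstack([cv2.resize(I,(480,300)),cv2.resize(J[150:310,180:350],(320,300))]);cv2.imwrite("pics/w7.png",o[:,:,::-1])
E
```

```text
t 27.25 at [0.4534 0.2317 0.2297] rotvec [-0.001  -0.0019  0.0016] | shift now-frame mm [ -0.2383  29.4103 167.1165] | shift in target frame [  0.1191  29.2491 167.1449] dist 169.684863313076
[ 0.141   0.1089  1.8092  0.2901  0.7129 -0.5287] 0.00792973200879722 [-0.9657  0.7278 -0.6609]
```

View pics/w7.png

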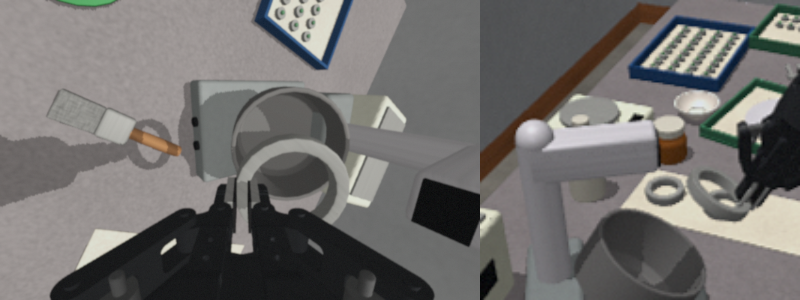

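The bangle is held at (292,185) in the wrist panel, parallel to the rim, with the barrel mouth at (290,130) ahead of it. I'll go in along the axis.

>>> {"api": "step_arm", "payload": {"deltas": [[[0,5,6,0,0,0],[0,5,10,0,0,0],[0,5,12,0,0,0],[0,5,12,0,0,0],[0,5,14,0,0,0],[0,4,14,0,0,0],[0,0,14,0,0,0],[0,0,8,0,0,0]]]}}

```text
t: 28.15
ee_pos: [0.5178, 0.2668, 0.1678]
eef_rot: [[-0.477, 0.746, 0.464], [0.879, 0.404, 0.254], [0.002, 0.529, -0.848]]
force: [-0.5, 0.1, -1.3]
gripper_width: 0.0078
grip_force: 75.9
```

>>> {"api": "step_arm", "payload": {"deltas": [[[0,0,8,0,0,0],[0,0,8,0,0,0],[0,0,8,0,0,0],[0,0,8,0,0,0],[0,0,7,0,0,0],[0,0,6,0,0,0],[0,0,5,0,0,0],[0,0,0,0,0,0]]]}}

```text
t: 28.95
ee_pos: [0.5409, 0.2792, 0.1268]
eef_rot: [[-0.477, 0.746, 0.465], [0.879, 0.403, 0.254], [0.002, 0.53, -0.848]]
force: [0.7, 0.1, -0.9]
gripper_width: 0.0076
grip_force: 75.9
```

>>> {"api": "step_arm", "payload": {"deltas": [[[0,0,5,0,0,0],[0,0,5,0,0,0],[0,0,5,0,0,0],[0,0,4,0,0,0],[0,0,4,0,0,0],[0,0,3,0,0,0],[0,0,2,0,0,0],[0,0,0,0,0,0]]]}}

```text
t: 29.75
ee_pos: [0.5578, 0.287, 0.1074]
eef_rot: [[-0.475, 0.74, 0.476], [0.88, 0.401, 0.256], [-0.001, 0.54, -0.841]]
force: [7.5, 5.1, 11.5]
gripper_width: 0.0072
grip_force: 81.5
```

The tool touched the lower barrel wall lightly. I'll shift upslope and back off a little, then open part way.

>>> {"api": "step_arm", "payload": {"deltas": [[[0,3,-2,0,0,0],[0,3,-2,0,0,0],[0,2,-2,0,0,0],[0,0,0,0,0,0],[0,0,0,0,0,0],[0,0,0,0,0,0],[0,0,0,0,0,0],[0,0,0,0,0,0]]]}}

```text
t: 30.55
ee_pos: [0.5569, 0.2879, 0.1128]
eef_rot: [[-0.477, 0.745, 0.466], [0.879, 0.403, 0.254], [0.002, 0.531, -0.848]]
force: [-0.5, -0.2, -0.9]
gripper_width: 0.0073
grip_force: 81.5
```

>>> {"api": "step_arm", "payload": {"deltas": [[[0,0,0,0,0,0],[0,0,0,0,0,0],[0,0,0,0,0,0],[0,0,0,0,0,0],[0,0,0,0,0,0],[0,0,0,0,0,0],[0,0,0,0,0,0],[0,0,0,0,0,0]]], "claw": -0.5}}

```text
t: 31.35
ee_pos: [0.557, 0.2879, 0.113]
eef_rot: [[-0.477, 0.745, 0.466], [0.879, 0.403, 0.254], [0.002, 0.531, -0.847]]
force: [-1.2, 0.5, -1.3]
gripper_width: 0.0213
grip_force: 0.0
```

```bash
python3 - <<'E'
from b import *
s=observe();print(s["t"],s["gripper_width"],s["grip_force"],s["force"],(s["ee_pos"]-M)@np.stack([X,yl,n],1))
I,D=capture("wrist");J,_=capture("side");K,_=capture("top");o=np.hstack([cv2.resize(I,(400,250)),cv2.resize(J[200:320,210:330],(250,250)),cv2.resize(K[150:240,180:265],(150,250))]);cv2.imwrite("pics/w8.png",o[:,:,::-1])
E
```

```text
31.35 0.021344618867783965 0.0 [-1.1763  0.5181 -1.2948] [-0.0236 -0.0001 -0.0525]
```

View pics/w8.png

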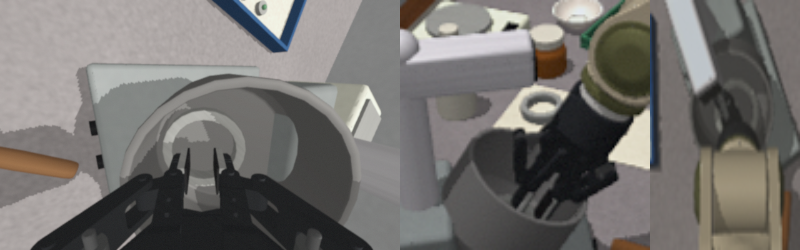

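Wrist panel: the bangle lies at the bottom of the barrel at (203,145), with the fingers open inside it. I'll back out along the axis.

>>> {"api": "step_arm", "payload": {"deltas": [[[0,0,-5,0,0,0],[0,0,-10,0,0,0],[0,0,-15,0,0,0],[0,0,-20,0,0,0],[0,-2,-25,0,0,0],[0,-4,-25,0,0,0],[0,-5,-25,0,0,0],[0,-5,-25,0,0,0]]]}}

```text
t: 32.3
ee_pos: [0.474, 0.2428, 0.233]
eef_rot: [[-0.477, 0.745, 0.467], [0.879, 0.403, 0.254], [0.001, 0.532, -0.847]]
force: [-0.4, -0.9, -0.4]
gripper_width: 0.0212
grip_force: 0.0
```

>>> {"api": "step_arm", "payload": {"deltas": [[[0,-5,-25,0,0,0],[0,-5,-25,0,0,0],[0,-5,-20,0,0,0],[0,-5,-10,0,0,0],[0,0,0,0,0,0],[0,0,0,0,0,0],[0,0,0,0,0,0],[0,0,0,0,0,0]]]}}

```text
t: 33.1
ee_pos: [0.4232, 0.215, 0.288]
eef_rot: [[-0.477, 0.746, 0.465], [0.879, 0.403, 0.254], [0.002, 0.53, -0.848]]
force: [0.7, -0.3, 0.6]
gripper_width: 0.0214
grip_force: 0.0
```

```bash
python3 - <<'E'
from b import *
s=observe();print(s["t"],s["ee_pos"],s["force"])
c=cal("wrist");I,D=capture("wrist");J,_=capture("side");K,_=capture("top")
L=(cloud(c,D)-M)@np.stack([X,yl,n],1);r=np.hypot(L[...,0],L[...,1]);m=(r<.062)&(L[...,2]<-.03);q=L[m];h=np.histogram(q[:,2],np.arange(-.092,-.028,.004));print(h)
b=(r<.058)&(abs(L[...,2]+.066)<.004)
q=L[b];(a,bb),rr=cv2.minEnclosingCircle(q[:,:2].astype(np.float32));print("bangle top",a,bb,2*rr,len(q),np.median(q[:,2]))
o=np.hstack([cv2.resize(I,(400,250)),cv2.resize(K[90:260,100:500],(400,250))]);cv2.imwrite("pics/w9.png",o[:,:,::-1])
E
```

```text
33.1 [0.4232 0.215  0.288 ] [ 0.6712 -0.2987  0.6295]
(array([   0,  218, 3881,  162,  134,  220, 1009,    1,    0,    0,    0,
          0,    0,    0,    0]), array([-0.092, -0.088, -0.084, -0.08 , -0.076, -0.072, -0.068, -0.064,
       -0.06 , -0.056, -0.052, -0.048, -0.044, -0.04 , -0.036, -0.032]))
bangle top -0.021038029342889786 -0.0009679162758402526 0.08372838795185089 1023 -0.06687166786386799
```

View pics/w9.png

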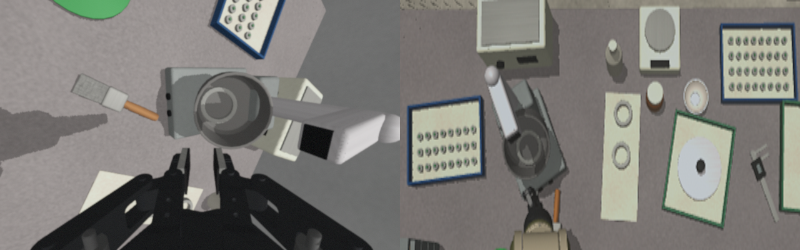

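The bangle lies flat on the barrel floor, with its top 67 mm below the rim and its centre 21 mm off the axis. The lid is in the tray at panel px (700,166), the two small bangles are in place, and the arm is clear. I'll hand the job in.

```bash
python3 -c "
from cell import close_job; print(close_job())"
```

```text
the job is handed in; nothing more can be done
None
```

The lid is flat and knob up in the empty tray, the largest bangle lies on the barrel floor, the other things looked undisturbed in the last pictures, and the job was handed in at about 33 s with no verdict shown.

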